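# Pedal check of a pedal bin

## Task

Check the pedal of the stainless steel pedal bin before it goes back on the shelf: press its pedal all the way down so that the lid stands fully open, keep it down for about two seconds, then ease the pedal up slowly so that the lid closes gently without banging, and take the hand away. Work the lid only by its pedal: do not touch the lid, and leave the bin standing where it is. Leave the white bin and the other goods on the bench alone.

Things in the scene. Friction and masses are not known exactly. Their poses are not given: they have to be found in the camera images.
- steel_bin: The bin to check: round pedal bin, brushed stainless steel, black base ring, loose, 1.5 kg. 172 mm across, 258 mm tall, lid shut. Origin: centre of its underside, on the bench. z up; its -x axis points to its front, where the pedal sticks out; the lid's hinge is at the back. Pressing over about 30 N or pushing sideways over about 8 N may tip or slide it.
- steel_pedal_top (a point): Centre of the top of the steel bin's pedal pad: black, ribbed, 32 mm front to back, 48 mm wide, 10 mm thick. Pedal up: 41 mm above the bench, 121 mm in front of the bin's axis, 35 mm out from its wall (the lid is flush with the wall: a thick hand must lean away from the bin to clear it). Fully down: 15 mm above the bench, shifted under 4 mm sideways. Moves with the pedal.
- steel_pedal (a joint): Pedal angle of the steel bin: 0 up (lid shut), 0.28 rad down on a firm stop (lid fully open). The pedal is the front end of a rocking lever; its other end lifts a rod that swings the lid, 4.7 rad per rad. It takes 4 to 6 N at first, 2 to 4 N near the bottom, and springs back when released: let go, the lid slams; raised under about 30 mm/s at the pad, it shuts gently.
- steel_lid: Lid of the steel bin: shallow stainless dome, 175 mm across, 24 mm thick. Origin: on its hinge line at the back, 236 mm above the bench, 90 mm behind the bin's axis. Its z axis is vertical when shut and leans 1.32 rad back when fully open; its front edge then stands about 410 mm above the bench. Not to be touched.
- white_bin: A second pedal bin of the same form and size, painted white with a grey base ring and a black pedal, loose. Origin: centre of its underside; its own -x points to its front, where its pedal sticks out. To be left alone, lid shut.
- white_pedal (a joint): Pedal angle of the white bin: 0 = up, 0.28 = down. Stays up.
- spray_bottle_mid (a point): Clear trigger spray bottle with a blue label and a white trigger head, 76 mm across, 235 mm tall, loose, standing upright; half-way up. To be left alone.
- paper_roll_mid (a point): White paper roll standing on end, 100 mm across, 100 mm tall, loose; half-way up. To be left alone.
- aerosol_can_mid (a point): Red aerosol can with a black band and a white cap, 65 mm across, 220 mm tall, loose, standing upright; half-way up. To be left alone.
Things that resemble listed ones, but are neither listed nor needed, are in the scene too. What is shaped like the part that bears spray_bottle_mid but yellow is not meant. Of the things that look like the part that bears aerosol_can_mid, the smaller one is meant.

How it is judged:
By the outcome, as a careful person would: the job done as asked, in the order asked, and still so for the second after the job is handed in, with the robot touching nothing.
It also fails if it takes over 45 s, if anything falls off the work surface, if the arm or the gripper's body presses on something with over 40 N, if the wrist force passes 120 N, or if a joint passes its speed limit or range.

## Robot

A 6-joint arm with a two-finger parallel gripper is mounted at the origin on the work surface. World frame = base frame: x ahead of the robot, y to its left, z up, the work surface at z = 0. Lengths are in m, angles in rad, forces in N, time in s.
With the tool pointing down it reaches from about 0.35 to 0.8 m from the base axis. Payload 7.3 kg.
Tool frame: the origin (TCP) lies on the front face of the gripper's body, between the roots of the fingers; the fingertips stand 73 mm ahead of it and the grasp point (between the pads) lies bot.grip_depth ahead of it (bot.grip_depth is the distance from the TCP to the grasp point, in m); z points along the fingers, y is the line along which they close (so a half turn about z gives the same grasp; the last joint's range is limited). The gripper opens to 85 mm and grips with 20 to 120 N. Pads are 22 mm wide; open, the fingers measure 114 mm over their backs; the gripper's body (76 mm by 85 mm) begins 54 mm behind the grasp point. The pads swing forward as they close: fully open they stand 13 mm farther back than shut.
Start: joints at [1.178, 0.342, 1.524, -0, 1.275, -0.146], TCP at [0.128, 0.509, 0.304] pointing down, gripper open.
Joint ranges: [-2.53, 2.53], [-0.77, 2.02], [0.04, 2.7], [-1, 4.14], [0.28, 2.66], [-3.11, 3.11]. Speed limits (rad/s): [2.57, 2.57, 3.14, 3.14, 3.14, 3.14].

## Interface

Orientations are given as a rotation vector (axis times angle).
In Python, from bench import status, camera, camera_model, hand_in, bot gives the robot as it stands.
- The arm moves only by the tool move_arm, never from a script. Its argument "rows" is a list of rows, each a list of 3 entries, a list of its own where there are three numbers: the shift along the tool's x, y, z in m, then the turn about the tool's z in degrees, then the closure, from 0 (fully open) to 1 (shut). In form: [[[x, y, z], roll, gripper], ...]. A call has 1 to 8 rows; each row is the pose to reach, as a shift and turn from the pose commanded when the call began, along the tool's axes at that moment; what a row does not reach only later rows make up. A row lasts 1/10 s, in which the tool goes at most 50 mm and 8.59 degrees, less where a joint would pass 70% of its speed; a pose out of reach is approached as far as the arm can. A call with a gripper value outside its range is refused whole. The fingers move at their own pace and stop on an object; "newtons" is the grip in N (left out, the last holds). Time passes only in rows, so rows that repeat a pose let the fingers close. It gives the time, the measured TCP pose, the force, the opening and the grip force at its end, in the units of the state.
- status.observe(): the state, without advancing time (a new reading comes with each control period).
- camera(name): name is "scene" or "side" or "wrist"; returns (picture, depth): 384x512x3 uint8, blue, green, red; 384x512 float32, m along the optical axis (not along the pixel's ray), 0 where there is no reading.
- camera_model(name): a dict with "fx", "fy", "cx", "cy" (pixels), "R" (3x3) and "t" (3): a world point X has camera coordinates R X + t. Camera axes: x right, y down, z forward; pixel columns grow to the right and rows downward; lengths in m; the calibration is good to about 2 mm. A picture is of the moment at which its call begins: read the wrist's pose just before it. camera_model takes no time and is no camera call; for the wrist camera it gives the pose at the moment of the call.
- hand_in(): hands the job in; it is judged then, once.
The state is a dict: "time": time; "joint_pos": joint angles; "qd": joint speeds; "joint_torque": joint torques, N m; "position": TCP position; "tool_rot": TCP orientation; "ft_force": force on the tool from outside, world axes, zero at the start; "moment": the same for the moment, N m; "width": finger opening in m; "grasp_force": force on a finger pad.
Only numpy, scipy, OpenCV 4.12 (cv2) and the standard library are available. Lean on these libraries where they do the work, as an engineer would, in place of code of your own. Each camera call takes 0.05 s, during which the arm holds its last target. There are 200 camera calls.

## Working session

There is one attempt and no reset: what is moved stays moved. The work goes in short steps, Python scripts to look and compute and a tool call to move; the robot and the scene stay as the last step left them, time stands still between calls to the robot, and variables do not carry over. Pictures are saved under pics/ and viewed, at most 10 in all, crops included, and the job is handed in when it is done.

Besides the shell and the picture viewer there is one more tool, called after "Call:" as a command line: name --argument value ..., lists and objects as JSON in quotes. move_arm: Moves the arm, as the interface text tells. Its arguments: {"type":"object","properties":{"rows":{"type":"array","items":{"type":"array"}},"newtons":{"type":"number"}},"required":["rows"]}

```bash
ls; mkdir -p pics
python3 - <<'E'
from bench import status,camera,camera_model,bot
import cv2,numpy as np
s=status.observe();print(s);print(bot.grip_depth)
for n in ("scene","side"):
    p,d=camera(n);cv2.imwrite(f"pics/{n}0.png",p);np.save(f"pics/{n}0.npy",d)
    m=camera_model(n);np.savez(f"pics/{n}_m.npz",**m);print(n,-np.array(m["R"]).T@np.array(m["t"]),np.array(m["R"])[2])
E
```

```text
pics
{'time': 0.0, 'joint_pos': array([ 1.17801139e+00,  3.42714073e-01,  1.52498753e+00,  2.74401565e-05,
        1.27541563e+00, -1.45993909e-01]), 'qd': array([-0.00068003, -0.00014539, -0.00057513, -0.00078596, -0.00079069,
       -0.00091297]), 'joint_torque': array([ 3.84813917e-03, -4.33680940e+01, -2.46013981e+01,  1.78828027e-04,
        7.69486127e-03, -2.84921441e-05]), 'position': array([0.12811418, 0.50883786, 0.30324066]), 'tool_rot': array([-3.86634734e-01, -3.11727517e+00,  2.29714544e-03]), 'ft_force': array([-0.19695991, -0.08849887,  0.30883609]), 'moment': array([0.04870267, 0.02226742, 0.00226852]), 'grasp_force': 0.0, 'width': 0.08545619420738455}
0.0539
scene [0.46960719 0.32929054 1.29407938] [ 0.14659106 -0.26486884 -0.95307689]
side [ 0.34827383 -0.7730486   1.01906482] [ 0.24847107  0.63513333 -0.73134655]
```

View pics/scene0.png

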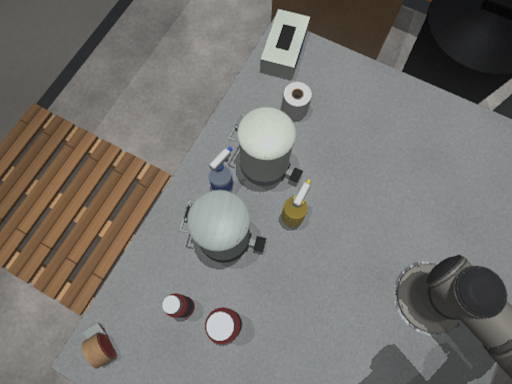

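View pics/side0.png

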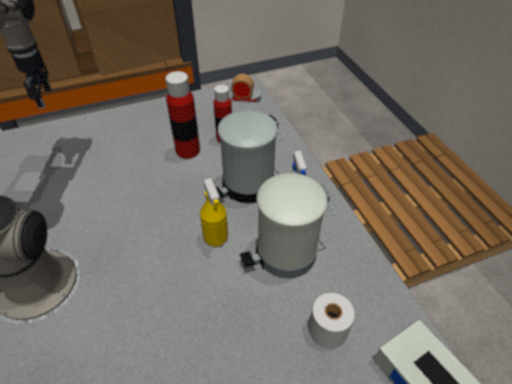

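The scene picture shows two bins: one at (219,222) with its pedal at (259,244), and one at (266,145) with its pedal at (295,175). The first looks like the steel one, with greyer paint and a black base ring. I'll confirm that in a crop and measure.

```bash
cat > h.py <<'E'
import numpy as np
def cloud(n,d):
    m=np.load(f"pics/{n}_m.npz");v,u=np.mgrid[:384,:512]
    c=np.stack([(u-m["cx"])/m["fx"]*d,(v-m["cy"])/m["fy"]*d,d],-1)
    return (c-m["t"])@m["R"]
E
python3 - <<'E'
import cv2,numpy as np
from h import cloud
a=cv2.imread("pics/scene0.png");b=cv2.imread("pics/side0.png")
A=cv2.resize(a[90:280,160:320],None,fx=3,fy=3,interpolation=cv2.INTER_CUBIC)[:570,:]
B=cv2.resize(b[100:290,190:350],None,fx=2,fy=2,interpolation=cv2.INTER_CUBIC)
o=np.zeros((570,800,3),np.uint8);o[:,:480]=A;o[:380,480:800]=B
cv2.imwrite("pics/crop1.png",o)
for n in("scene","side"):
    P=cloud(n,np.load(f"pics/{n}0.npy"))
    for nm,(u,v) in dict(steel=(219,222),white=(266,145),ped=(259,244),wped=(295,175),yel=(294,210),blue=(220,180),can=(222,325),scan=(178,305),roll=(297,95)).items():
        if n=="scene": print(nm,P[v,u].round(3))
    np.save(f"pics/P_{n}.npy",P)
    # bins: points z 0.15..0.23 circle fits via lid points
    for c0 in (P0 for P0 in ([np.load("pics/P_scene.npy")[222,219]],[np.load("pics/P_scene.npy")[145,266]])):
        q=P[(np.linalg.norm(P[...,:2]-c0[0][:2],axis=-1)<.13)&(P[...,2]>.22)&(P[...,2]<.3)]
        (c,r)=cv2.minEnclosingCircle(q[:,:2].astype(np.float32));print(n,"lid",np.round(c,4),round(r,4),q[:,2].max().round(3))
        w=P[(np.linalg.norm(P[...,:2]-c,axis=-1)<.18)&(np.linalg.norm(P[...,:2]-c,axis=-1)>.1)&(P[...,2]>.025)&(P[...,2]<.06)]
        print(len(w),np.median(w,0).round(4),w.min(0).round(3),w.max(0).round(3))
E
```

```text
steel [0.668 0.149 0.256]
white [ 0.661 -0.115  0.257]
ped [0.558 0.114 0.043]
wped [ 0.561 -0.156  0.041]
yel [ 0.505 -0.008  0.156]
blue [0.753 0.011 0.146]
can [0.525 0.375 0.308]
scan [0.659 0.391 0.217]
roll [ 0.69  -0.426  0.063]
scene lid [0.681  0.1419] 0.0936 0.263
195 [0.5611 0.1114 0.0403] [ 0.536 -0.02   0.027] [0.794 0.138 0.059]
scene lid [ 0.6955 -0.13  ] 0.1186 0.264
207 [ 0.5686 -0.1543  0.0405] [ 0.543 -0.191  0.027] [0.794 0.025 0.059]
side lid [0.6832 0.1418] 0.093 0.263
71 [0.5698 0.1117 0.04  ] [0.562 0.091 0.031] [0.588 0.139 0.046]
side lid [ 0.7014 -0.1336] 0.1164 0.264
628 [ 0.609  -0.1932  0.0428] [ 0.546 -0.242  0.025] [ 0.722 -0.127  0.06 ]
```

View pics/crop1.png

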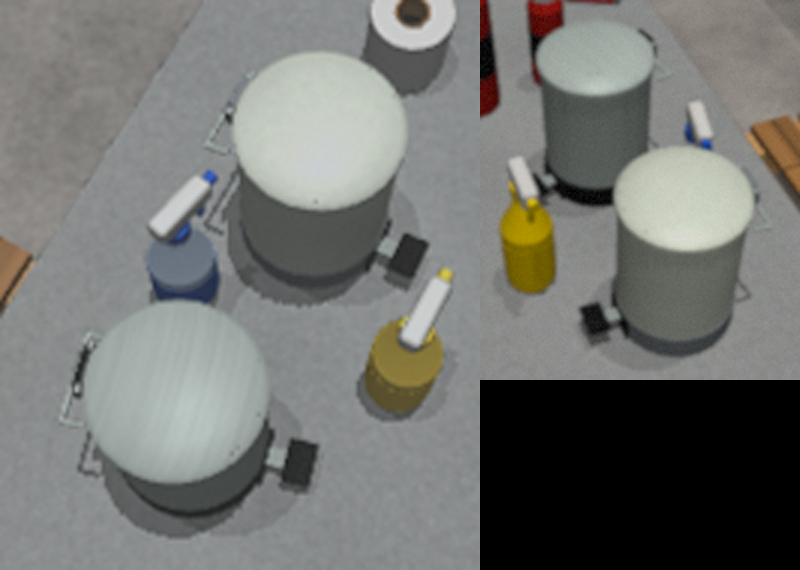

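Crop: the bin at the lower left is brushed steel with a black base ring, so it is `steel_bin`, with its pad at scene px (259,244). The other is cream/white with a grey ring, so it is `white_bin`. The only pad I will touch is the steel bin's. Next I'll refine the pose and the tool axes.

Run:
```python
import cv2,numpy as np
from bench import status,camera_model
from scipy.optimize import least_squares
from scipy.spatial.transform import Rotation as Ro
cs=[];ps=[]
for n in("scene","side"):
    P=np.load(f"pics/P_{n}.npy");I=cv2.imread(f"pics/{n}0.png")
    q=P[(np.linalg.norm(P[...,:2]-[.678,.142],axis=-1)<.094)&(P[...,2]>.08)&(P[...,2]<.225)][:,:2]
    f=least_squares(lambda c:np.linalg.norm(q-c,axis=1)-.086,[.678,.142],loss="soft_l1",f_scale=.002);print(n,"wall fit",len(q),f.x.round(4),np.abs(f.fun).mean().round(4))
    q=P[(np.linalg.norm(P[...,:2]-[.678,.142],axis=-1)<.11)&(P[...,2]>.25)&(P[...,2]<.3)];
    # dome apex fit
    A=np.c_[q[:,:2],np.ones(len(q)),(q[:,:2]**2).sum(1)];k=np.linalg.lstsq(A,q[:,2],rcond=None)[0];print("apex",(-k[:2]/2/k[3]).round(4))
    cs.append(f.x)
    m=(np.linalg.norm(P[...,:2]-[.557,.112],axis=-1)<.045)&(P[...,2]>.034)&(P[...,2]<.05)&(I.max(-1)<60)
    q=P[m];print("pad",len(q),q.mean(0).round(4),cv2.minAreaRect(q[:,:2].astype(np.float32)))
    ps.append(q)
s=status.observe();R=Ro.from_rotvec(s["tool_rot"]).as_matrix();print(R.round(3))
m=camera_model("wrist");print("cam in tool",R.T@(-np.array(m["R"]).T@m["t"]-s["position"]))
```

```text
scene wall fit 346 [0.6768 0.1401] 0.0004
apex [0.6744 0.1412]
pad 136 [0.5601 0.1145 0.0413] ((0.5686487555503845, 0.1159302294254303), (0.05179547518491745, 0.047663845121860504), 14.556973457336426)
side wall fit 1814 [0.6791 0.1477] 0.0012
apex [0.6778 0.1453]
pad 50 [0.5818 0.1107 0.042 ] ((0.5784894824028015, 0.1156403124332428), (0.04372481256723404, 0.03867991268634796), 20.08959197998047)
[[-0.97   0.244 -0.001]
 [ 0.244  0.97  -0.001]
 [ 0.    -0.001 -1.   ]]
cam in tool [ 0.08069728 -0.00023075 -0.07008858]
```

Call:
move_arm --rows '[[[-0.015,-0.01,0],4,0],[[-0.045,-0.029,0],12,0],[[-0.08,-0.052,0],20,0],[[-0.115,-0.075,0],28.5,0],[[-0.15,-0.097,0],37,0],[[-0.185,-0.12,0],45.5,0],[[-0.215,-0.139,0],54,0],[[-0.235,-0.152,0],61.3,0]]'

```text
time: 0.9
position: [0.3202, 0.3025, 0.3037]
tool_rot: [1.931, 2.478, -0.001]
ft_force: [-0.1, 1.4, -0.0]
width: 0.0855
grasp_force: 0.0
```

```bash
cat > t.py <<'E'
import numpy as np,sys
from bench import status
from scipy.spatial.transform import Rotation as Ro
s=status.observe();R=Ro.from_rotvec(s["tool_rot"]).as_matrix()
p=s["position"];print(s["time"],p.round(4),R[:,1].round(3),s["ft_force"].round(2),s["joint_pos"].round(2))
print("to target",(R.T@(np.array([.509,.099,float(sys.argv[1])])-p)).round(4))
E
python3 t.py .16
```

```text
0.9 [0.3202 0.3025 0.3037] [ 0.97   0.244 -0.   ] [-0.15  1.37 -0.02] [ 0.58  0.19  1.74 -0.    1.22  0.34]
to target [-0.2434  0.1335  0.1438]
```

Call:
move_arm --rows '[[[-0.02,0.011,0],0,0],[[-0.06,0.033,0],0,0],[[-0.1,0.055,0],0,0],[[-0.14,0.077,0],0,0],[[-0.18,0.099,0.01],0,0],[[-0.215,0.118,0.03],0,0],[[-0.235,0.129,0.06],0,0],[[-0.243,0.1335,0.09],0.5,0]]'

```text
time: 1.7
position: [0.5108, 0.1006, 0.2127]
tool_rot: [1.936, 2.473, 0.001]
ft_force: [0.5, 0.4, 0.5]
width: 0.0851
grasp_force: 0.0
```

Call:
move_arm --rows '[[[0,0,0.025],0,0],[[0,0,0.045],0,0],[[0,0,0.053],0,0],[[0,0,0.053],0,0]]'

```text
time: 2.1
position: [0.5087, 0.1027, 0.1599]
tool_rot: [-1.932, -2.475, 0.003]
ft_force: [0.1, 0.4, 0.8]
width: 0.0853
grasp_force: 0.0
```

```bash
python3 t.py .12
python3 - <<'E'
from bench import camera
import cv2,numpy as np
a=camera("scene")[0];b=camera("side")[0]
A=cv2.resize(a[150:300,180:330],(450,450),interpolation=cv2.INTER_CUBIC)
B=cv2.resize(b[100:260,150:290],(350,400),interpolation=cv2.INTER_CUBIC)
o=np.zeros((450,800,3),np.uint8);o[:,:450]=A;o[:400,450:]=B
cv2.imwrite("pics/c2.png",o)
E
```

```text
2.1 [0.5087 0.1027 0.1599] [ 0.97   0.243 -0.002] [0.12 0.38 0.83] [ 0.05  0.5   1.73  0.    0.92 -0.19]
to target [-0.0037 -0.0005  0.0399]
```

View pics/c2.png

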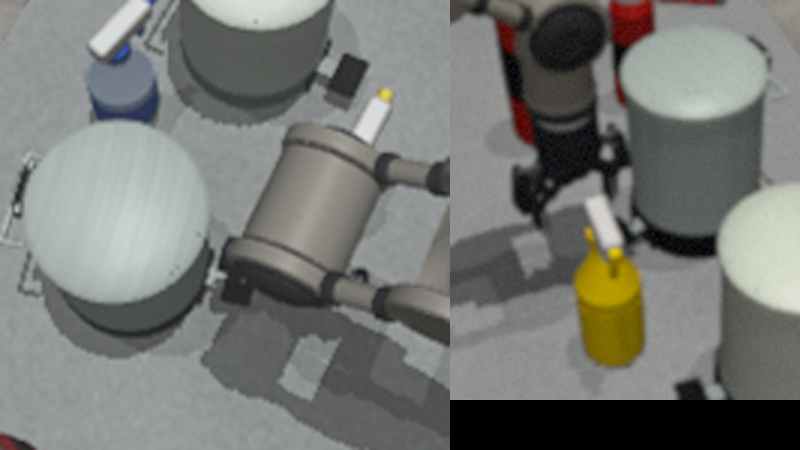

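The open gripper's bin-side finger is above the pad: in the crop the pad sits at (238,288), partly under the wrist, and the lid is clear. The wrist cylinder reaches towards the yellow bottle, so I'll check that clearance before going down.

Run:
```python
from bench import camera
import numpy as np
from h import cloud
Y=np.load("pics/P_scene.npy");Y2=np.load("pics/P_side.npy")
for Q in(Y,Y2):
    q=Q[(np.linalg.norm(Q[...,:2]-[.505,-.015],axis=-1)<.07)&(Q[...,2]>.03)]
    for z in np.arange(.03,.25,.03):
        k=q[(q[:,2]>=z)&(q[:,2]<z+.03)]
        if len(k):print("yel z",z.round(2),len(k),k[:,:2].min(0).round(3),k[:,:2].max(0).round(3))
    print(q[:,2].max())
for n,B in(("scene",Y),("side",Y2)):
    P=cloud(n,camera(n)[1])
    r=P[(np.abs(P[...,2]-B[...,2])>.02)&(P[...,0]>.4)&(P[...,0]<.62)&(P[...,1]<.16)&(P[...,1]>-.12)&(P[...,2]>.06)]
    for y in np.arange(-.1,.16,.02):
        k=r[(r[:,1]>=y)&(r[:,1]<y+.02)]
        if len(k):print(n,"arm y",y.round(2),len(k),"z",k[:,2].min().round(3),k[:,2].max().round(3),"x",k[:,0].min().round(3),k[:,0].max().round(3))
```

```text
yel z 0.03 50 [ 0.468 -0.023] [0.543 0.01 ]
yel z 0.06 48 [ 0.468 -0.023] [0.534 0.01 ]
yel z 0.09 70 [ 0.468 -0.056] [0.543 0.01 ]
yel z 0.12 240 [ 0.468 -0.059] [0.541 0.009]
yel z 0.15 85 [ 0.483 -0.044] [ 0.529 -0.005]
yel z 0.18 25 [ 0.489 -0.039] [ 0.521 -0.004]
yel z 0.21 230 [ 0.493 -0.085] [ 0.518 -0.002]
0.23701847340335758
yel z 0.03 158 [ 0.471 -0.066] [ 0.547 -0.025]
yel z 0.06 169 [ 0.471 -0.067] [ 0.541 -0.019]
yel z 0.09 182 [ 0.471 -0.068] [ 0.547 -0.019]
yel z 0.12 312 [ 0.472 -0.066] [ 0.546 -0.005]
yel z 0.15 113 [ 0.485 -0.068] [ 0.532 -0.014]
yel z 0.18 46 [ 0.492 -0.075] [ 0.512 -0.015]
yel z 0.21 250 [ 0.496 -0.083] [ 0.521 -0.003]
0.23812850619359532
scene arm y 0.02 27 z 0.423 0.531 x 0.401 0.522
scene arm y 0.04 667 z 0.394 0.534 x 0.4 0.555
scene arm y 0.06 408 z 0.18 0.54 x 0.4 0.551
scene arm y 0.08 427 z 0.193 0.547 x 0.4 0.55
scene arm y 0.1 450 z 0.156 0.546 x 0.4 0.579
scene arm y 0.12 452 z 0.105 0.533 x 0.4 0.577
scene arm y 0.14 690 z 0.398 0.534 x 0.4 0.549
side arm y -0.1 1 z 0.226 0.226 x 0.512 0.512
side arm y -0.06 3 z 0.071 0.134 x 0.48 0.54
side arm y -0.04 2 z 0.1 0.235 x 0.474 0.515
side arm y 0.02 625 z 0.375 0.533 x 0.4 0.543
side arm y 0.04 1078 z 0.36 0.535 x 0.4 0.557
side arm y 0.06 974 z 0.15 0.546 x 0.4 0.546
side arm y 0.08 871 z 0.105 0.55 x 0.4 0.617
side arm y 0.1 444 z 0.108 0.55 x 0.401 0.601
side arm y 0.12 203 z 0.104 0.529 x 0.409 0.573
side arm y 0.14 423 z 0.075 0.534 x 0.4 0.594
```

The wrist's lowest point near the yellow bottle is about 0.36 m. After 85 mm of descent it will be near 0.275 m, above the 0.238 m bottle and clear of it in y. I'll descend to contact.

Call:
move_arm --rows '[[[-0.002,0,0.015],0.3,0],[[-0.004,0,0.03],0.5,0],[[-0.004,0,0.042],0.5,0],[[-0.004,0,0.048],0.5,0],[[-0.004,0,0.051],0.5,0],[[-0.004,0,0.053],0.5,0],[[-0.004,0,0.055],0.5,0],[[-0.004,0,0.055],0.5,0]]'

```text
time: 3.1
position: [0.5104, 0.0989, 0.106]
tool_rot: [1.943, 2.468, 0.001]
ft_force: [-0.2, -0.6, -1.2]
width: 0.0857
grasp_force: 0.0
```

Call:
move_arm --rows '[[[0,0,0.002],0,0],[[0,0,0.004],0,0],[[0,0,0.006],0,0],[[0,0,0.008],0,0],[[0,0,0.01],0,0],[[0,0,0.01],0,0]]'

```text
time: 3.7
position: [0.5098, 0.0987, 0.096]
tool_rot: [-1.943, -2.468, 0.001]
ft_force: [-3.1, -1.4, 5.5]
width: 0.0852
grasp_force: 2.6
```

```bash
python3 t.py .07
python3 - <<'E'
from bench import camera
import cv2,numpy as np
a=camera("scene")[0];b=camera("side")[0]
A=cv2.resize(a[150:300,180:330],(450,450),interpolation=cv2.INTER_CUBIC)
B=cv2.resize(b[100:260,150:290],(350,400),interpolation=cv2.INTER_CUBIC)
o=np.zeros((450,800,3),np.uint8);o[:,:450]=A;o[:400,450:]=B
cv2.imwrite("pics/c3.png",o)
E
```

```text
3.7 [0.5098 0.0987 0.096 ] [ 0.972  0.234 -0.001] [-3.06 -1.36  5.46] [ 0.04  0.59  1.78 -0.    0.77 -0.19]
to target [ 0.0005 -0.0007  0.026 ]
```

View pics/c3.png

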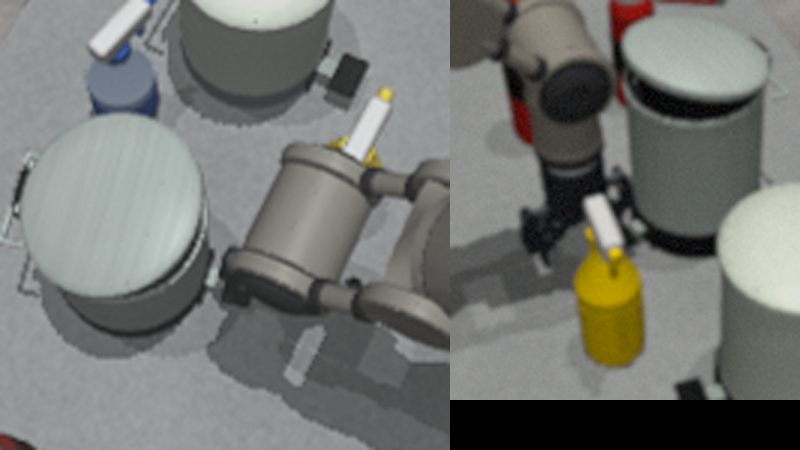

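The pad is moving and the lid has started to open, at 5.5 N. I'll keep going slowly.

Call:
move_arm --rows '[[[0,0,0.002],0,0],[[0,0,0.004],0,0],[[0,0,0.006],0,0],[[0,0,0.008],0,0],[[0,0,0.01],0,0],[[0,0,0.012],0,0],[[0,0,0.014],0,0]]'

```text
time: 4.5
position: [0.5096, 0.0986, 0.0819]
tool_rot: [-1.943, -2.467, 0.002]
ft_force: [-3.5, -1.3, 4.4]
width: 0.0852
grasp_force: 2.5
```

Call:
move_arm --rows '[[[0,0,0.002],0,0],[[0,0,0.004],0,0]]'

```text
time: 4.7
position: [0.5099, 0.0987, 0.0778]
tool_rot: [-1.943, -2.468, 0.001]
ft_force: [-4.6, -1.4, 3.4]
width: 0.085
grasp_force: 2.1
```

The lateral force is rising because the pad swings outward, so I'll follow it by about 2 mm away from the bin.

Call:
move_arm --rows '[[[0,-0.001,0.0005],0,0],[[0,-0.002,0.001],0,0],[[0,-0.002,0.002],0,0]]'

```text
time: 5.0
position: [0.5095, 0.0986, 0.0764]
tool_rot: [1.942, 2.466, 0.004]
ft_force: [1.4, 0.8, 3.5]
width: 0.0855
grasp_force: 1.8
```

Call:
move_arm --rows '[[[0,0,0.001],0,0],[[0,0,0.002],0,0],[[0,0,0.003],0,0]]'

```text
time: 5.3
position: [0.509, 0.0983, 0.0732]
tool_rot: [1.943, 2.467, 0.002]
ft_force: [0.2, 0.8, 11.9]
width: 0.085
grasp_force: 5.5
```

Call:
move_arm --rows '[[[0,0,0.0005],0,0],[[0,0,0.0005],0,0]]'

```text
time: 5.5
position: [0.5089, 0.0984, 0.0732]
tool_rot: [1.943, 2.467, 0.002]
ft_force: [0.4, 0.2, 10.2]
width: 0.0856
grasp_force: 4.9
```

Run:
```python
from bench import camera,status
import cv2,numpy as np
from h import cloud
a,da=camera("scene");b,db=camera("side")
print(status.observe()["time"])
P=cloud("side",db);q=P[(np.linalg.norm(P[...,:2]-[.75,.16],axis=-1)<.12)&(P[...,2]>.27)]
print("lid max z",np.sort(q[:,2])[-5:].round(3),len(q))
k=q-q.mean(0);print("normal",np.linalg.svd(k,full_matrices=False)[2][2].round(3))
for n,dd in(("scene",da),("side",db)):
    Q=cloud(n,dd)
    q=Q[(np.linalg.norm(Q[...,:2]-[.678,.142],axis=-1)<.094)&(Q[...,2]>.06)&(Q[...,2]<.20)][:,:2]
    from scipy.optimize import least_squares
    print(n,"wall",least_squares(lambda c:np.linalg.norm(q-c,axis=1)-.086,[.678,.142],loss="soft_l1",f_scale=.002).x.round(4))
A=cv2.resize(a[150:300,150:300],(450,450),interpolation=cv2.INTER_CUBIC)
B=cv2.resize(b[60:220,170:310],(350,400),interpolation=cv2.INTER_CUBIC)
o=np.zeros((450,800,3),np.uint8);o[:,:450]=A;o[:400,450:]=B
cv2.imwrite("pics/c4.png",o)
```

```text
5.6
lid max z [0.412 0.412 0.412 0.413 0.413] 1194
normal [0.944 0.257 0.205]
scene wall [0.6632 0.1528]
side wall [0.6786 0.1456]
```

View pics/c4.png

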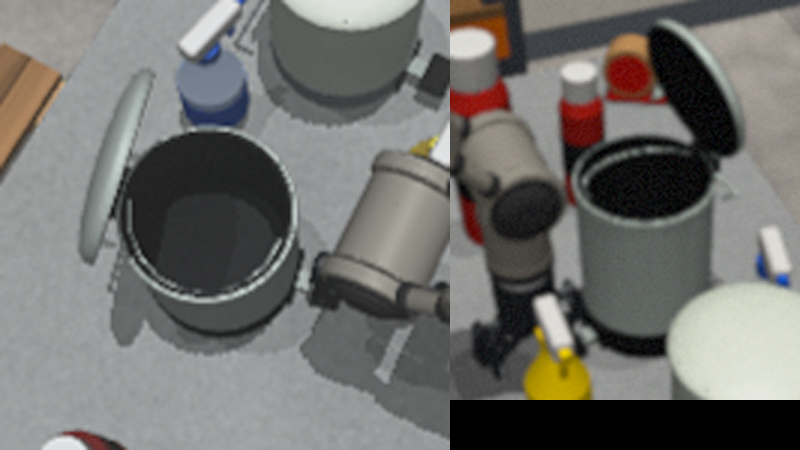

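The lid is fully open: its top is at 0.413 m, and the force of about 10 N is on the stop. The bin has not moved. The pedal has been down since about 5.2 s, so I'll hold to about 7.3 s.

Call:
move_arm --rows '[[[0,0,0],0,0],[[0,0,0],0,0],[[0,0,0],0,0],[[0,0,0],0,0],[[0,0,0],0,0],[[0,0,0],0,0],[[0,0,0],0,0],[[0,0,0],0,0]]'

```text
time: 6.4
position: [0.5089, 0.0983, 0.0732]
tool_rot: [1.943, 2.467, 0.002]
ft_force: [-0.4, 0.5, 10.6]
width: 0.0856
grasp_force: 4.9
```

Call:
move_arm --rows '[[[0,0,0],0,0],[[0,0,0],0,0],[[0,0,0],0,0],[[0,0,0],0,0],[[0,0,0],0,0],[[0,0,0],0,0],[[0,0,0],0,0],[[0,0,0],0,0]]'

```text
time: 7.2
position: [0.509, 0.0983, 0.0732]
tool_rot: [1.943, 2.467, 0.002]
ft_force: [0.8, 0.3, 10.1]
width: 0.0855
grasp_force: 4.9
```

Call:
move_arm --rows '[[[0,0,-0.001],0,0],[[0,0,-0.002],0,0],[[0,0,-0.003],0,0],[[0,0,-0.004],0,0],[[0,0.0005,-0.005],0,0],[[0,0.001,-0.006],0,0],[[0,0.0015,-0.007],0,0],[[0,0.002,-0.008],0,0]]'

```text
time: 8.0
position: [0.5097, 0.0988, 0.0802]
tool_rot: [-1.943, -2.467, 0.001]
ft_force: [-2.4, -1.1, 3.4]
width: 0.0856
grasp_force: 1.7
```

Call:
move_arm --rows '[[[0,0,-0.001],0,0],[[0,0,-0.002],0,0],[[0,0,-0.003],0,0],[[0,0,-0.004],0,0],[[0,0,-0.005],0,0],[[0,0,-0.006],0,0],[[0,0,-0.007],0,0],[[0,0,-0.008],0,0]]'

```text
time: 8.8
position: [0.5102, 0.0989, 0.0885]
tool_rot: [-1.944, -2.468, -0.0]
ft_force: [-3.3, 0.9, 5.3]
width: 0.0852
grasp_force: 2.2
```

Call:
move_arm --rows '[[[0,0,-0.001],0,0],[[0,0,-0.002],0,0],[[0,0,-0.003],0,0],[[0,0,-0.004],0,0],[[0,0,-0.005],0,0],[[0,0,-0.006],0,0],[[0,0,-0.007],0,0],[[0,0,-0.008],0,0]]'

```text
time: 9.6
position: [0.5107, 0.0989, 0.0967]
tool_rot: [1.943, 2.468, 0.002]
ft_force: [-1.5, 2.6, 4.7]
width: 0.0854
grasp_force: 2.4
```

Call:
move_arm --rows '[[[0,0,-0.001],0,0],[[0,0,-0.0018],0,0],[[0,0,-0.0025],0,0],[[0,0,-0.0032],0,0],[[0,0,-0.004],0,0],[[0,0,-0.0047],0,0],[[0,0,-0.0055],0,0],[[0,0,-0.0063],0,0]]'

```text
time: 10.4
position: [0.5093, 0.0984, 0.1021]
tool_rot: [-1.943, -2.467, 0.003]
ft_force: [0.4, -0.3, -0.2]
width: 0.0854
grasp_force: 0.0
```

Call:
move_arm --rows '[[[0,0,-0.001],0,0],[[0,0,-0.002],0,0],[[0,0,-0.003],0,0],[[0,0,-0.004],0,0],[[0,0,-0.005],0,0],[[0,0,-0.005],0,0]]'

```text
time: 11.0
position: [0.5103, 0.0988, 0.1078]
tool_rot: [1.944, 2.468, 0.0]
ft_force: [1.1, -0.4, -0.8]
width: 0.0855
grasp_force: 0.0
```

The pad has been released. I'll withdraw straight up, slightly away from the bin, then check.

Call:
move_arm --rows '[[[0,-0.002,-0.01],0,0],[[0,-0.006,-0.03],0,0],[[0,-0.012,-0.06],0,0],[[0,-0.02,-0.095],0,0],[[0,-0.03,-0.13],0,0],[[0,-0.04,-0.16],0,0],[[0,-0.045,-0.175],0,0],[[0,-0.045,-0.175],0,0]]'

```text
time: 11.8
position: [0.4667, 0.0882, 0.2856]
tool_rot: [1.941, 2.465, 0.006]
ft_force: [0.4, 0.7, -0.3]
width: 0.0854
grasp_force: 0.0
```

Run:
```python
from bench import camera,status
import cv2,numpy as np
from h import cloud
a,da=camera("scene");b,db=camera("side");a0=cv2.imread("pics/scene0.png")
s=status.observe();print(s["time"],s["position"].round(3),s["ft_force"].round(1))
P=cloud("scene",da);P0=np.load("pics/P_scene.npy")
for nm,c in dict(steel=(.677,.142),white=(.675,-.125)).items():
    for Q in(P0,P):
        q=Q[(np.linalg.norm(Q[...,:2]-c,axis=-1)<.1)&(Q[...,2]>.235)&(Q[...,2]<.3)];print(nm,len(q),q.mean(0).round(4),q[:,2].max().round(4))
for Q in(P0,P):
    w=Q[(np.linalg.norm(Q[...,:2]-[.557,.112],axis=-1)<.035)&(Q[...,2]>.02)&(Q[...,2]<.06)];print("pad",len(w),np.median(w,0).round(4))
A=cv2.resize(a,None,fx=.78,fy=.78);B=cv2.resize(b,None,fx=.78,fy=.78)
cv2.imwrite("pics/c5.png",np.hstack([A,B]))
```

```text
11.9 [0.466 0.088 0.283] [ 0.6 -0.6  0.3]
steel 3083 [0.6733 0.1457 0.2524] 0.2629
steel 3086 [0.6733 0.1458 0.2523] 0.263
white 2270 [ 0.6776 -0.1439  0.253 ] 0.2641
white 2285 [ 0.6772 -0.144   0.253 ] 0.2643
pad 183 [0.5598 0.1156 0.0396]
pad 183 [0.5597 0.1153 0.0402]
```

View pics/c5.png

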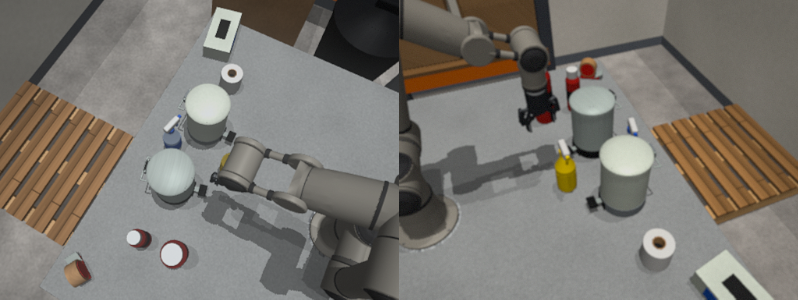

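The lid is shut, the pedal is up, the bin and its neighbours have not moved, and the hand is clear.

```bash
python3 -c "from bench import hand_in;print(hand_in())"
```

```text
the job is handed in; nothing more can be done
None
```

I pressed the steel bin's pedal down to its stop, which opened the lid fully, held it about two seconds, then eased it up at about 10 mm/s; the lid is shut, the bins have not moved, the hand is clear, and the job is handed in.

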